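# Show the bench camera the next run

### The arm

A 7-joint arm with a two-finger parallel gripper is mounted at the origin on the work surface. World frame = base frame: x ahead of the robot, y to its left, z up, the work surface at z = 0. Lengths are in m, angles in rad, forces in N, time in s.
With the tool pointing down it reaches from about 0.35 to 0.9 m from the base axis. Payload 8.1 kg.
Tool frame: the origin (TCP) lies on the centre line of the jaws, within the pads' length; the fingertips stand 22 mm ahead of it and the grasp point (between the pads) lies 3 mm ahead of it; z points along the fingers, x is the direction in which the jaws open and shut, and the axes are right-handed (so a half turn about z gives the same grasp; the last joint's range is limited). The gripper opens to 85 mm and grips with 20 to 120 N. Pads are 22 mm wide; open, the fingers measure 114 mm over their backs; the gripper's body (76 mm by 85 mm) begins 54 mm behind the grasp point. The pads swing forward as they close: fully open they stand 13 mm farther back than shut.
Start: joints at [-1.377, 0.434, 0.025, 1.573, -0.012, 1.134, -0.075], TCP at [0.183, 0.598, 0.253] pointing down, gripper open.
Joint ranges: [-2.62, 2.62], [-0.44, 2.09], [-1.27, 1.32], [0.08, 2.57], [-1.32, 4.46], [0.12, 2], [-2.74, 2.74]. Speed limits (rad/s): [2.22, 2.22, 3.01, 3.01, 3.14, 3.14, 3.14].

### API

Orientations are given as a unit quaternion [x, y, z, w].
In Python, from cell import bot gives the robot as it stands. The module is installed in compiled form; this text tells all that it offers.
- The arm moves only by the tool send_rows, never from a script. Its arguments are lists of equal length, an entry for each row: "slide": the shift along the world's x, y, z normalised to -1 to 1, where 1 is 0.04 m, a list of three; "twist": the turn, a rotation vector about the world's x, y, z normalised to -1 to 1, where 1 is 0.12 rad, a list of three; "claw": the gripper command: -1 is shut, 1 is fully open, values between are in proportion. In form: {"slide": [[tx, ty, tz], ...], "twist": [[rx, ry, rz], ...], "claw": [claw, ...]}. A call has 1 to 10 rows; each row shifts and turns the commanded pose from where the row before left it; what a row does not reach is not made up. A row lasts 1/12 s, in which the tool goes at most 41.7 mm and 7.16 degrees, less where a joint would pass 70% of its speed; a pose out of reach is approached as far as the arm can. A call with a number of a shift or a turn outside -1 to 1 is refused whole. A call with a gripper value outside its range is refused whole. The fingers move at their own pace and stop on an object; the grip force is fixed at half the most. Time passes only in rows, so rows that do not move let the fingers close. It gives the time, the measured TCP pose, the force and the opening at its end, in the units of the state.
- bot.read_state(): the state, without advancing time (a new reading comes with each control period).
- bot.capture(name): name is "side" or "top" or "wrist"; returns a dict with "image" (384x512x3 uint8, blue, green, red), "fx", "fy", "cx", "cy" (pixels), "R" (3x3) and "t" (3): a world point X has camera coordinates R X + t; the wrist camera has in their place "T_tool_cam" (4x4, takes a point from camera to tool coordinates, whose origin is the TCP and whose axes are the tool frame's). Camera axes: x right, y down, z forward; pixel columns grow to the right and rows downward; lengths in m; the calibration is good to about 2 mm. A picture is of the moment at which its call begins: read the wrist's pose just before it. There is no depth.
- bot.close_job(): hands the job in, once; it reports no verdict.
The state is a dict: "t": time; "joints": joint angles; "qd": joint speeds; "tau": joint torques, N m; "position": TCP position; "tcp_rot": TCP orientation; "force": force on the tool from outside, world axes, zero at the start; "torque": the same for the moment, N m; "opening": finger opening in m.
Only numpy, scipy, OpenCV 4.12 (cv2) and the standard library are available. Lean on these libraries where they do the work, as an engineer would, in place of code of your own. Each camera call takes 0.05 s, during which the arm holds its last target.

### The job

Show the bench camera the next pump run by pointing: hold the fingertips two or three centimetres straight above the cap of the red-capped bottle for at least two seconds, then in the same way above the middle of the white dish for at least two seconds, and after that press the green button on the control box right down, let it come up again and move clear. Do not touch the bottles, their tray, the dish or anything standing or lying loose on the bench, leave the red button alone, and do not point down at either of the other two bottles on the way.

Things in the scene. Friction and masses are not known exactly. Their poses are not given: they have to be found in the camera images.
- red_cap (a point): centre of the top face of the red screw cap (38 mm diameter) of the bottle to point at; z up. The top face is 141 mm above the bottle's underside, about 146 mm above the work surface
- blue_cap (a point): the same point on the blue cap of a bottle that is not to be pointed at
- yellow_cap (a point): the same point on the yellow cap of a bottle that is not to be pointed at
- red_bottle: empty clear glass reagent bottle with a red screw cap and a blank white paper band, 70 mm diameter, 141 mm tall, loose, standing in the tray. Origin: centre of its underside, z up
- blue_bottle: empty clear glass reagent bottle with a blue screw cap and a blank white paper band, 70 mm diameter, 141 mm tall, loose, standing in the tray. Origin: centre of its underside, z up
- yellow_bottle: empty clear glass reagent bottle with a yellow screw cap and a blank white paper band, 70 mm diameter, 141 mm tall, loose, standing in the tray. Origin: centre of its underside, z up
- tray: white plastic spill tray, 130 x 360 x 22 mm (x, y, z), floor and walls 5 mm thick, fixed; the three bottles stand in it in a row along its y, about 115 mm apart, in any order. Origin: centre of its underside
- dish_mouth (a point): centre of the mouth of the white ceramic dish, level with its rim (22 mm above the work surface); z up
- dish: round white ceramic dish, 90 mm across the rim, 22 mm tall, wall 4 mm, floor 4 mm thick, loose on the work surface. Origin: centre of its underside
- beaker: clear glass beaker, 56 mm diameter, 70 mm tall, loose, bystander standing in line with the dish, nearer or farther. Origin: centre of its underside
- box: white control box with a dark display, 140 x 130 x 50 mm (x, y, z), fixed; the green button stands at about x = -25, y = +34 mm and the red one at x = -25, y = -34 mm. Origin: centre of its underside
- start_top (a point): centre of the top face of the green button (30 mm diameter), which moves down with it; z up
- start (a joint): travel of the green spring button: 0 up, 0.006 m fully down, takes about 4 N; springs back by itself
- stop_top (a point): centre of the top face of the red button (30 mm diameter), to be left alone
- stop (a joint): travel of the red spring button: 0 up, 0.006 m fully down
- flask: amber conical flask, 72 mm diameter, 96 mm tall, loose bystander at the back. Origin: centre of its underside
- spatula: flat steel laboratory spatula with a blue grip, 180 mm long, 8 mm thick, lying on the work surface, near left of the robot, loose bystander. x along it. Origin: its middle, underside
- tube_rack: orange rack of capped tubes, 60 x 150 mm, 97 mm tall, loose bystander at the back right. Origin: centre of its underside
Not all that is in view belongs to the job. Leave any black or turquoise look-alike of the yellow_bottle alone.

How it is judged:
On the way, in this order (a step that is already met when the one before it is completed fails the run):
1. pointing just above the red cap for two seconds (horizontal distance between the grasp point and red_cap below 0.025 m and z of the grasp point in the frame of red_cap between 0.012 and 0.08 m), for 2 s.
2. pointing just above the middle of the white dish for two seconds (horizontal distance between the grasp point and dish_mouth below 0.025 m and z of the grasp point in the frame of dish_mouth between 0.012 and 0.08 m), for 2 s.
3. the green button is pressed right down by the robot (value of joint start above 0.0045 m and contact force between any of the fingers, the arm and start above 0.3 N), for 0.05 s.
At the end, for the whole second after the job is handed in: both points shown in order, the green button pressed and back up (within 1.5 mm), the red button up, and every bottle, the dish, the beaker, the flask, the tube rack upright and, with the spatula, at rest and within 6 mm of where it stood (value of joint each of start, stop below 0.0015 m and distance of each of red_bottle, blue_bottle, yellow_bottle, dish, beaker, flask, spatula, tube_rack from where it was at the start of the episode below 0.006 m and angle between each of red_bottle, blue_bottle, yellow_bottle, dish, beaker, flask, tube_rack's own z axis and vertical below 0.1 rad and linear speed of each of red_bottle, blue_bottle, yellow_bottle, dish, beaker, flask, spatula, tube_rack below 0.02 m/s); the robot touches nothing.
It fails at once if the robot touches a bottle, the dish, the tray, or one of the bystanders (contact force between any of the arm, the fingers and red_bottle above 0.5 N or contact force between any of the arm, the fingers and blue_bottle above 0.5 N or contact force between any of the arm, the fingers and yellow_bottle above 0.5 N or contact force between any of the arm, the fingers and dish above 0.5 N or contact force between any of the arm, the fingers and beaker above 0.5 N or contact force between any of the arm, the fingers and flask above 0.5 N or contact force between any of the arm, the fingers and spatula above 0.5 N or contact force between any of the arm, the fingers and tube_rack above 0.5 N or contact force between any of the arm, the fingers and tray above 0.5 N).
It fails at once if something that should only be pointed at, or a bystander, is lifted, pushed or knocked (more than 8 mm) (distance of any of red_bottle, blue_bottle, yellow_bottle, dish, beaker, flask, spatula, tube_rack from where it was at the start of the episode above 0.008 m).
It fails at once if the red button is pressed (value of joint stop above 0.003 m).
It fails at once if pointing at the blue-capped or the yellow-capped bottle (fingertips less than about 35 mm above its cap, within 15 mm of its middle) ((horizontal distance between the grasp point and blue_cap below 0.015 m and z of the grasp point in the frame of blue_cap below 0.055 m) or (horizontal distance between the grasp point and yellow_cap below 0.015 m and z of the grasp point in the frame of yellow_cap below 0.055 m)).
It also fails if it takes over 56 s, if anything falls off the work surface, if the arm or the gripper's body presses on something with over 40 N, if the wrist force passes 120 N, or if a joint passes its speed limit or range.

## Working session

There is one attempt and no reset: what is moved stays moved. The work goes in short steps, Python scripts to look and compute and a tool call to move; the robot and the scene stay as the last step left them, time stands still between calls to the robot, and variables do not carry over. Pictures are saved under pics/ and viewed, and the job is handed in when it is done.

Besides the shell and the picture viewer there is one more tool, called after "Call:" as name(argument=value, ...) on one line, values as JSON. send_rows: Moves the arm, as the interface text tells. Scaled input: -1 to 1 covers 0.04 m each way for a shift and 0.12 rad each way for a turn. Its arguments: {"type":"object","properties":{"slide":{"type":"array","items":{"type":"array","items":{"type":"number"}}},"twist":{"type":"array","items":{"type":"array","items":{"type":"number"}}},"claw":{"type":"array","items":{"type":"number"}}},"required":["slide","twist","claw"]}

```bash
mkdir -p pics
python3 - <<'E'
from cell import bot
import cv2,pickle
s=bot.read_state();print(s)
d={}
for n in("side","top","wrist"):
    c=bot.capture(n);d[n]=c;cv2.imwrite(f"pics/{n}0.png",c["image"])
    print(n,{k:v for k,v in c.items() if k!="image"})
pickle.dump(d,open("c0.pkl","wb"))
E
```

```text
{'t': 0.0, 'joints': array([-1.37663096,  0.4352091 ,  0.02495909,  1.57411611, -0.011584  ,
        1.1339916 , -0.07508645]), 'qd': array([ 0.00018098,  0.00014696, -0.00116234, -0.00126561,  0.00146594,
        0.00165188, -0.00113182]), 'tau': array([ 8.82266413e-04, -6.70477581e+01,  1.02563594e+00, -3.16200686e+01,
        1.55832432e-02,  1.25811127e-02, -1.21757529e-05]), 'position': array([0.18267704, 0.59720691, 0.25252705]), 'tcp_rot': array([ 8.03885301e-01,  5.94783825e-01, -5.86824554e-04,  5.28510925e-04]), 'force': array([ 0.94931703,  0.15520207, -0.25424773]), 'torque': array([ 0.01047751,  0.01427714, -0.03296285]), 'opening': 0.08554622532651461}
side {'fx': 373.2346281584552, 'fy': 373.2346281584552, 'cx': 257.29233239110437, 'cy': 193.76289738312354, 'R': array([[ 0.80167357, -0.59753037, -0.0166417 ],
       [-0.4671027 , -0.60882788, -0.64120487],
       [ 0.37300745,  0.52181038, -0.76718927]]), 't': array([-0.45253711,  0.32377256,  1.04688478])}
top {'fx': 354.1363582829275, 'fy': 354.1363582829275, 'cx': 252.912770592237, 'cy': 197.9055040002023, 'R': array([[ 0.01919466, -0.99947896,  0.02594936],
       [-0.98871549, -0.0228319 , -0.14805535],
       [ 0.14857068, -0.02281466, -0.98863858]]), 't': array([-0.04945145,  0.54391261,  0.88088163])}
wrist {'fx': 283.08417601212886, 'fy': 283.08417601212886, 'cx': 251.74883914183124, 'cy': 188.62196083358657, 'T_tool_cam': array([[ 9.99999893e-01, -3.53075108e-04, -2.99002496e-04,
        -6.86844582e-05],
       [ 4.24936520e-04,  9.56513497e-01,  2.91687760e-01,
        -7.55266288e-02],
       [ 1.83012235e-04, -2.91687856e-01,  9.56513545e-01,
        -1.20355572e-01],
       [ 0.00000000e+00,  0.00000000e+00,  0.00000000e+00,
         1.00000000e+00]])}
```

View pics/side0.png

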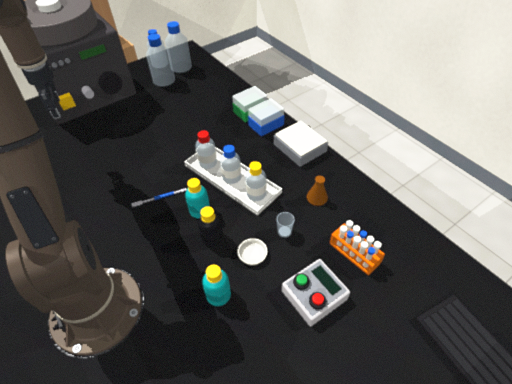

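View pics/top0.png

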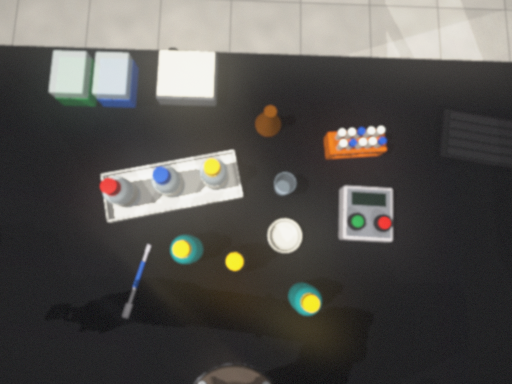

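View pics/wrist0.png

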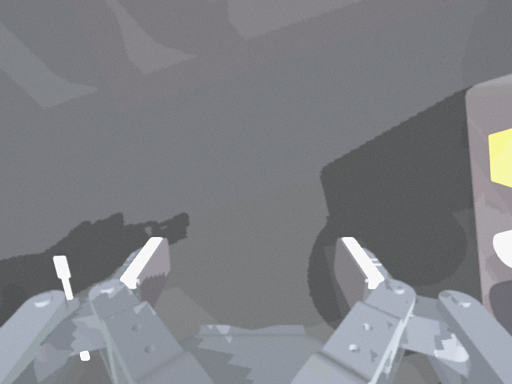

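The side view shows the caps at red (203,137), blue (229,152) and yellow (255,168). The dish is at (252,251), the green button at (301,281) and the red one at (318,300). The top view has the red cap at (110,187), the dish at (285,236) and the green button at (357,221). Turquoise and black look-alikes stand near the dish.

```bash
cat > h.py <<'E'
import numpy as np,cv2
def ray(c,u,v):
    d=c["R"].T@np.array([(u-c["cx"])/c["fx"],(v-c["cy"])/c["fy"],1]);o=-c["R"].T@c["t"];return o,d
def atz(c,u,v,z):
    o,d=ray(c,u,v);return o+d*(z-o[2])/d[2]
def tri(a,pa,b,pb):
    o1,d1=ray(a,*pa);o2,d2=ray(b,*pb)
    d1=d1/np.linalg.norm(d1);d2=d2/np.linalg.norm(d2)
    A=np.stack([d1,-d2],1);s=np.linalg.lstsq(A,o2-o1,rcond=None)[0]
    p,q=o1+s[0]*d1,o2+s[1]*d2;return (p+q)/2,np.linalg.norm(p-q)
def proj(c,X):
    p=c["R"]@np.asarray(X)+c["t"];return c["fx"]*p[0]/p[2]+c["cx"],c["fy"]*p[1]/p[2]+c["cy"]
E
python3 - <<'E'
import pickle
from h import *
np.set_printoptions(precision=4,suppress=True)
d=pickle.load(open("c0.pkl","rb"));S,T=d["side"],d["top"]
def seg(c,u,v,r=16):
    im=cv2.cvtColor(c["image"],cv2.COLOR_BGR2HSV).astype(int);h0=np.median(im[v-2:v+3,u-2:u+3,0])
    dh=np.abs(im[...,0]-h0);dh=np.minimum(dh,180-dh)
    m=((dh<10)&(im[...,1]>130)&(im[...,2]>70)).astype(np.uint8)
    n,l=cv2.connectedComponents(m);m=l==l[v,u]
    ys,xs=np.nonzero(m);return xs.mean(),ys.mean(),m.sum(),xs.min(),xs.max(),ys.min(),ys.max()
for n,s,t,z in [("red",(203,137),(110,187),.14),("blue",(229,152),(162,175),.14),("yel",(255,168),(212,167),.14),("green",(301,281),(357,221),.055),("stop",(318,300),(384,223),.055),
 ("turq1",(194,185),(182,248),.14),("blk",(207,215),(234,261),.14),("turq2",(213,272),(310,302),.14)]:
    a=seg(S,*s);b=seg(T,*t);print(n,np.round(a,1),np.round(b,1),*tri(S,a[:2],T,b[:2]),atz(S,*a[:2],z),atz(T,*b[:2],z))
# dish: white
for c,(u,v) in((S,(252,251)),(T,(285,236))):
    g=cv2.cvtColor(c["image"],cv2.COLOR_BGR2HSV);m=((g[...,2]>110)&(g[...,1]<70)).astype(np.uint8)
    n,l=cv2.connectedComponents(m);m=(l==l[v,u]).astype(np.uint8)
    k=cv2.findContours(m,cv2.RETR_EXTERNAL,cv2.CHAIN_APPROX_NONE)[0][0]
    e=cv2.fitEllipse(k);print(e,m.sum(),atz(c,*e[0],.018))
print("beaker",tri(S,(285,225),T,(285,183)))
i=[cv2.resize(S["image"][120:330,180:390],None,fx=2.8,fy=2.8)];cv2.imwrite("pics/sz.png",i[0])
cv2.imwrite("pics/tz.png",cv2.resize(T["image"][140:330,90:410],None,fx=2.5,fy=2.5))
E
```

```text
red [203.1 136.  138.  197.  209.  130.  142. ] [108.7 186.1 245.   99.  118.  178.  194. ] [0.5522 0.2998 0.1334] 0.0025582401842495213 [0.5501 0.2923 0.14  ] [0.5499 0.2978 0.14  ]
blue [228.7 150.4 146.  222.  234.  144.  157. ] [160.5 174.6 175.  154.  168.  167.  182. ] [0.5814 0.1811 0.1362] 0.0017332522056042535 [0.5803 0.1774 0.14  ] [0.5798 0.1806 0.14  ]
yel [255.1 167.5 162.  249.  261.  161.  175. ] [211.8 167.1 206.  205.  219.  159.  175. ] [0.6028 0.0616 0.1379] 0.0031699402772161545 [0.6032 0.0596 0.14  ] [0.6008 0.0621 0.14  ]
green [301.2 279.4 103.  296.  307.  274.  285. ] [357.3 220.9 101.  352.  363.  216.  226. ] [ 0.4891 -0.3016  0.0703] 0.0023170413986731645 [ 0.4963 -0.2968  0.055 ] [ 0.4895 -0.306   0.055 ]
stop [317.5 298.8 131.  311.  324.  293.  305. ] [383.9 222.4 143.  378.  391.  216.  229. ] [ 0.487  -0.3695  0.0693] 0.002373770729291042 [ 0.4937 -0.366   0.055 ] [ 0.4871 -0.3746  0.055 ]
turq1 [193.7 184.5 183.  187.  200.  177.  192. ] [181.5 248.6 230.  173.  190.  241.  256. ] [0.4113 0.1245 0.1318] 0.001929856108904932 [0.4094 0.117  0.14  ] [0.4104 0.1235 0.14  ]
blk [207.5 214.2 215.  200.  215.  206.  222. ] [234.3 261.1 341.  225.  244.  251.  271. ] [0.3856 0.0033 0.127 ] 0.0025950709969162363 [ 0.3829 -0.0065  0.14  ] [0.3848 0.0035 0.14  ]
turq2 [213.2 272.7 249.  205.  221.  264.  282. ] [310.2 302.6 268.  301.  319.  294.  311. ] [ 0.2965 -0.1702  0.1311] 0.0021019952514190706 [ 0.2957 -0.1753  0.14  ] [ 0.2968 -0.1681  0.14  ]
((252.04237365722656, 250.97076416015625), (26.204486846923828, 29.903547286987305), 85.26887512207031) 655 [ 0.4539 -0.1221  0.018 ]
((284.33746337890625, 235.22640991210938), (35.30549621582031, 35.874332427978516), 144.70913696289062) 1045 [ 0.4508 -0.1232  0.018 ]
beaker (array([ 0.5851, -0.1209,  0.0414]), np.float64(0.0025536808235375797))
```

View pics/sz.png

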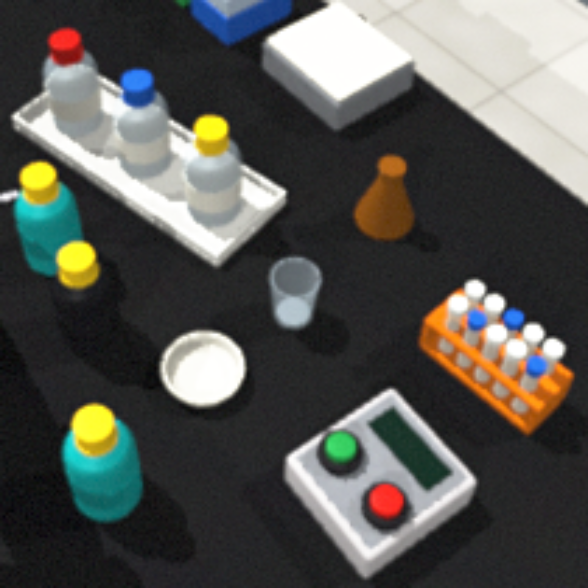

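View pics/tz.png

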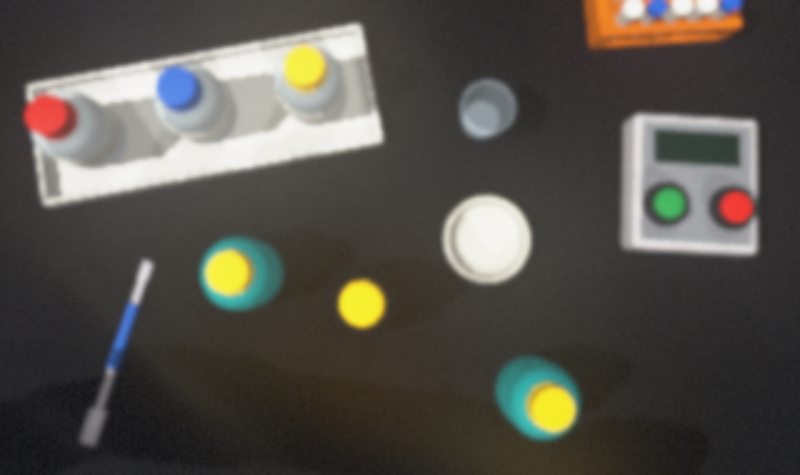

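Measured points, in metres, all consistent with the given heights, the bottle spacing and the button spacing:
- **Red cap:** (0.550, 0.298, 0.146)
- **Dish:** (0.452, -0.122)
- **Green button:** (0.489, -0.302), top about 0.066

I'll keep the orientation, shut the claw and travel high towards the red cap.

Call:
send_rows(slide=[[0.4, -0.3, 0.1], [0.45, -0.37, 0.1], [0.45, -0.37, 0], [0.45, -0.37, 0], [0.45, -0.37, 0], [0.45, -0.37, 0], [0.45, -0.37, 0], [0.45, -0.37, 0], [0.45, -0.37, 0], [0.45, -0.37, 0]], twist=[[0, 0, 0], [0, 0, 0], [0, 0, 0], [0, 0, 0], [0, 0, 0], [0, 0, 0], [0, 0, 0], [0, 0, 0], [0, 0, 0], [0, 0, 0]], claw=[-1, -1, -1, -1, -1, -1, -1, -1, -1, -1])

```text
t: 0.98
position: [0.3615, 0.4515, 0.2611]
tcp_rot: [0.804, 0.595, -0.0, 0.0]
force: [-0.5, -0.4, 0.4]
opening: 0.0003
```

Call:
send_rows(slide=[[0.5, -0.4, 0], [0.5, -0.4, 0], [0.5, -0.4, 0], [0.5, -0.4, 0], [0.5, -0.4, 0], [0.5, -0.4, 0], [0.5, -0.4, 0], [0.5, -0.4, 0], [0.5, -0.4, 0], [0.2, -0.2, 0]], twist=[[0, 0, 0], [0, 0, 0], [0, 0, 0], [0, 0, 0], [0, 0, 0], [0, 0, 0], [0, 0, 0], [0, 0, 0], [0, 0, 0], [0, 0, 0]], claw=[-1, -1, -1, -1, -1, -1, -1, -1, -1, -1])

```text
t: 1.82
position: [0.5515, 0.2972, 0.261]
tcp_rot: [0.805, 0.593, -0.0, 0.001]
force: [0.2, -1.0, 0.5]
opening: -0.0001
```

```bash
cat > look.py <<'E'
import sys,pickle
from cell import bot
from h import *
np.set_printoptions(precision=4,suppress=True)
tag=sys.argv[1]
s=bot.read_state();print(s["t"],s["position"],s["force"])
from scipy.spatial.transform import Rotation as Ro
Rw=Ro.from_quat(s["tcp_rot"]).as_matrix()
c={n:bot.capture(n) for n in("side","wrist")}
pickle.dump((s,c),open(f"{tag}.pkl","wb"))
im=c["side"]["image"].copy()
u,v=proj(c["side"],s["position"]+Rw@[0,0,.022]);print("tip side",u,v)
u,v=int(u),int(v);cr=im[max(0,v-70):v+70,max(0,u-90):u+90]
w=c["wrist"]["image"]
cv2.imwrite(f"pics/{tag}.png",np.hstack([cv2.resize(cr,(400,300)),cv2.resize(w,(400,300))]))
W=c["wrist"];Rwc=Rw@W["T_tool_cam"][:3,:3];tw=s["position"]+Rw@W["T_tool_cam"][:3,3]
W["R"]=Rwc.T;W["t"]=-Rwc.T@tw
for P in [(.55,.298,.146),(.452,-.122,.022),(.489,-.302,.066)]: print(P,"wrist px",proj(W,P))
pickle.dump((s,c),open(f"{tag}.pkl","wb"))
E
python3 look.py a1
```

```text
1.8167 [0.5515 0.2972 0.261 ] [ 0.2342 -1.033   0.455 ]
tip side 198.7681393317139 112.05838078391885
(0.55, 0.298, 0.146) wrist px (np.float64(252.47840089811172), np.float64(190.76380576764632))
(0.452, -0.122, 0.022) wrist px (np.float64(-72.4404050770255), np.float64(184.80621965964409))
(0.489, -0.302, 0.066) wrist px (np.float64(-213.65453527737446), np.float64(261.62147802079636))
```

View pics/a1.png

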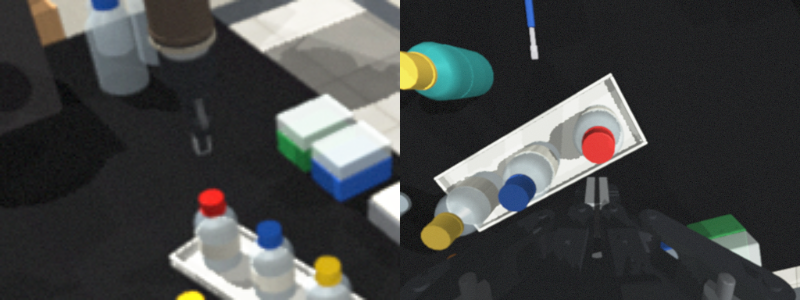

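The side view shows the tips at the predicted pixel. In the wrist view the red cap is about 4 mm towards -x of my estimate, so I'll descend with that small correction and hold for over 2 s.

Call:
send_rows(slide=[[-0.1, 0, -0.3], [0, 0, -0.3], [0, 0, -0.3], [0, 0, -0.3], [0, 0, -0.2], [0, 0, -0.2], [0, 0, 0], [0, 0, 0]], twist=[[0, 0, 0], [0, 0, 0], [0, 0, 0], [0, 0, 0], [0, 0, 0], [0, 0, 0], [0, 0, 0], [0, 0, 0]], claw=[-1, -1, -1, -1, -1, -1, -1, -1])

```text
t: 2.58
position: [0.5443, 0.301, 0.1972]
tcp_rot: [0.804, 0.595, -0.0, -0.0]
force: [0.2, -0.3, -0.2]
opening: 0.0003
```

```bash
python3 look.py a2
```

```text
2.5833 [0.5443 0.301  0.1972] [ 0.2283 -0.3234 -0.2088]
tip side 198.93686706662547 127.45729557404997
(0.55, 0.298, 0.146) wrist px (np.float64(250.16631141661924), np.float64(231.19671699939326))
(0.452, -0.122, 0.022) wrist px (np.float64(-135.56009539489952), np.float64(206.4871159015993))
(0.489, -0.302, 0.066) wrist px (np.float64(-309.67541036324667), np.float64(299.3318128277886))
```

View pics/a2.png

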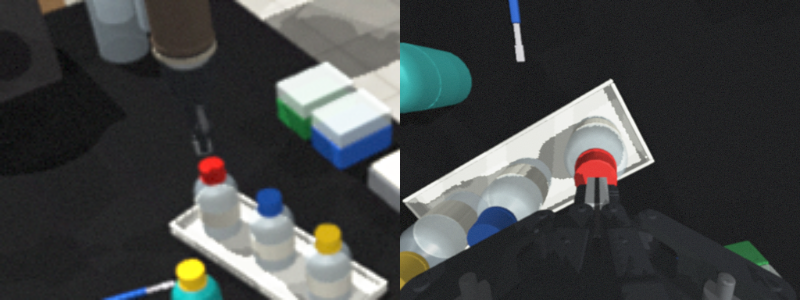

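The tips are about 2 to 3 cm over the red cap in both views, and the horizontal error is within about 6 mm. Holding here.

Call:
send_rows(slide=[[0.05, -0.05, 0], [0, 0, 0], [0, 0, 0], [0, 0, 0], [0, 0, 0], [0, 0, 0], [0, 0, 0], [0, 0, 0], [0, 0, 0], [0, 0, 0]], twist=[[0, 0, 0], [0, 0, 0], [0, 0, 0], [0, 0, 0], [0, 0, 0], [0, 0, 0], [0, 0, 0], [0, 0, 0], [0, 0, 0], [0, 0, 0]], claw=[-1, -1, -1, -1, -1, -1, -1, -1, -1, -1])

```text
t: 3.52
position: [0.5468, 0.2985, 0.1973]
tcp_rot: [0.804, 0.595, -0.0, -0.0]
force: [0.3, 0.5, 0.1]
opening: 0.0001
```

Call:
send_rows(slide=[[0, 0, 0], [0, 0, 0], [0, 0, 0], [0, 0, 0], [0, 0, 0], [0, 0, 0], [0, 0, 0], [0, 0, 0], [0, 0, 0], [0, 0, 0]], twist=[[0, 0, 0], [0, 0, 0], [0, 0, 0], [0, 0, 0], [0, 0, 0], [0, 0, 0], [0, 0, 0], [0, 0, 0], [0, 0, 0], [0, 0, 0]], claw=[-1, -1, -1, -1, -1, -1, -1, -1, -1, -1])

```text
t: 4.35
position: [0.5468, 0.2985, 0.1973]
tcp_rot: [0.804, 0.595, -0.0, -0.0]
force: [0.1, -0.5, 0.7]
opening: 0.0002
```

Call:
send_rows(slide=[[0, 0, 0], [0, 0, 0], [0, 0, 0], [0, 0, 0], [0, 0, 0], [0, 0, 0], [0, 0, 0], [0, 0, 0], [0, 0, 0], [0, 0, 0]], twist=[[0, 0, 0], [0, 0, 0], [0, 0, 0], [0, 0, 0], [0, 0, 0], [0, 0, 0], [0, 0, 0], [0, 0, 0], [0, 0, 0], [0, 0, 0]], claw=[-1, -1, -1, -1, -1, -1, -1, -1, -1, -1])

```text
t: 5.18
position: [0.5468, 0.2985, 0.1973]
tcp_rot: [0.804, 0.595, 0.0, 0.0]
force: [0.7, -0.2, -0.3]
opening: -0.0
```

Call:
send_rows(slide=[[0, 0, 0], [0, 0, 0], [0, 0, 0.2], [0, 0, 0.4], [0, 0, 0.5], [0, 0, 0.5], [0, 0, 0.4], [0, 0, 0], [0, 0, 0]], twist=[[0, 0, 0], [0, 0, 0], [0, 0, 0], [0, 0, 0], [0, 0, 0], [0, 0, 0], [0, 0, 0], [0, 0, 0], [0, 0, 0]], claw=[-1, -1, -1, -1, -1, -1, -1, -1, -1])

```text
t: 5.93
position: [0.5473, 0.2987, 0.2787]
tcp_rot: [0.804, 0.595, 0.001, 0.0]
force: [-1.1, -0.3, -0.3]
opening: 0.0002
```

Call:
send_rows(slide=[[-0.12, -0.4, 0], [-0.12, -0.53, 0], [-0.12, -0.53, 0], [-0.12, -0.53, 0], [-0.12, -0.53, 0], [-0.12, -0.53, 0], [-0.12, -0.53, 0], [-0.12, -0.53, 0], [-0.12, -0.53, 0], [-0.12, -0.53, 0]], twist=[[0, 0, 0], [0, 0, 0], [0, 0, 0], [0, 0, 0], [0, 0, 0], [0, 0, 0], [0, 0, 0], [0, 0, 0], [0, 0, 0], [0, 0, 0]], claw=[-1, -1, -1, -1, -1, -1, -1, -1, -1, -1])

```text
t: 6.77
position: [0.4978, 0.0906, 0.2765]
tcp_rot: [0.804, 0.595, -0.001, -0.0]
force: [-0.0, -0.6, -0.6]
opening: -0.0002
```

Call:
send_rows(slide=[[-0.12, -0.53, 0], [-0.12, -0.53, 0], [-0.12, -0.53, 0], [-0.12, -0.53, 0], [-0.12, -0.53, 0], [-0.12, -0.53, 0], [-0.12, -0.53, 0], [-0.12, -0.53, 0], [-0.12, -0.53, 0], [-0.12, -0.5, 0]], twist=[[0, 0, 0], [0, 0, 0], [0, 0, 0], [0, 0, 0], [0, 0, 0], [0, 0, 0], [0, 0, 0], [0, 0, 0], [0, 0, 0], [0, 0, 0]], claw=[-1, -1, -1, -1, -1, -1, -1, -1, -1, -1])

```text
t: 7.6
position: [0.4498, -0.1202, 0.2766]
tcp_rot: [0.804, 0.595, -0.001, -0.0]
force: [0.5, -0.7, 0.3]
opening: -0.0001
```

```bash
python3 look.py a3; python3 -c "from cell import bot;print(bot.read_state()['joints'])"
```

```text
7.6 [ 0.4498 -0.1202  0.2766] [ 0.4881 -0.7371  0.2895]
tip side 247.77321855805047 202.96766950033228
(0.55, 0.298, 0.146) wrist px (np.float64(730.0481552584326), np.float64(159.2681103901624))
(0.452, -0.122, 0.022) wrist px (np.float64(251.11454295392411), np.float64(163.20045064332822))
(0.489, -0.302, 0.066) wrist px (np.float64(126.0449603796022), np.float64(237.3376191368621))
[-0.17393319  0.14674232  0.37328231  1.93209727 -0.05922794  1.0747066
  1.49282822]
```

View pics/a3.png

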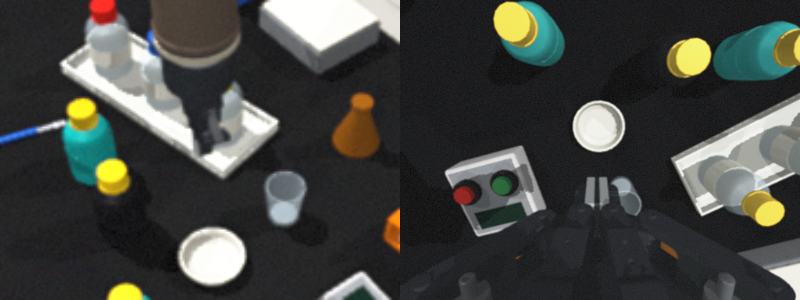

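The wrist view shows the dish at (253,161) against a predicted (251,163), so I'll descend over it.

Call:
send_rows(slide=[[0, 0, -0.6], [0, 0, -0.6], [0, 0, -0.6], [0, 0, -0.6], [0, 0, -0.6], [0, 0, -0.6], [0, 0, -0.5], [0, 0, 0], [0, 0, 0]], twist=[[0, 0, 0], [0, 0, 0], [0, 0, 0], [0, 0, 0], [0, 0, 0], [0, 0, 0], [0, 0, 0], [0, 0, 0], [0, 0, 0]], claw=[-1, -1, -1, -1, -1, -1, -1, -1, -1])

```text
t: 8.45
position: [0.4499, -0.1186, 0.1126]
tcp_rot: [0.804, 0.595, -0.001, -0.001]
force: [-0.1, 0.2, 0.3]
opening: -0.0004
```

```bash
python3 look.py a4
```

```text
8.45 [ 0.4499 -0.1186  0.1126] [-0.1486  0.1592  0.2664]
tip side 249.50932576241664 237.78971749521995
(0.55, 0.298, 0.146) wrist px (np.float64(1496.5765335984916), np.float64(252.03327645106623))
(0.452, -0.122, 0.022) wrist px (np.float64(248.6580364521061), np.float64(206.11766526725353))
(0.489, -0.302, 0.066) wrist px (np.float64(29.018716708734388), np.float64(339.4138279587497))
```

View pics/a4.png

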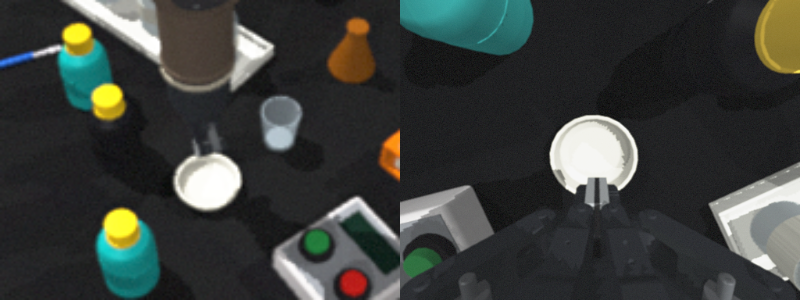

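Call:
send_rows(slide=[[-0.05, -0.08, -0.3], [0, 0, -0.3], [0, 0, -0.2], [0, 0, -0.2], [0, 0, 0], [0, 0, 0], [0, 0, 0], [0, 0, 0], [0, 0, 0], [0, 0, 0]], twist=[[0, 0, 0], [0, 0, 0], [0, 0, 0], [0, 0, 0], [0, 0, 0], [0, 0, 0], [0, 0, 0], [0, 0, 0], [0, 0, 0], [0, 0, 0]], claw=[-1, -1, -1, -1, -1, -1, -1, -1, -1, -1])

```text
t: 9.38
position: [0.449, -0.1223, 0.0736]
tcp_rot: [0.804, 0.595, 0.0, 0.0]
force: [-0.2, 0.2, 0.1]
opening: -0.0004
```

```bash
python3 look.py a5
```

```text
9.3833 [ 0.449  -0.1223  0.0736] [-0.2361  0.1529  0.0972]
tip side 250.47302144147602 245.96915083662142
(0.55, 0.298, 0.146) wrist px (np.float64(2281.9223883710756), np.float64(343.0907415810434))
(0.452, -0.122, 0.022) wrist px (np.float64(253.74342397560207), np.float64(225.8736645145897))
(0.489, -0.302, 0.066) wrist px (np.float64(-13.0135478543462), np.float64(390.1947732841372))
```

View pics/a5.png

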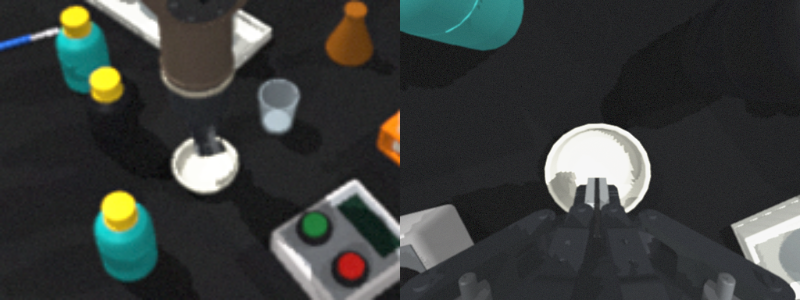

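The tips are centred over the dish about 2.5 to 3 cm up, with no contact force. Holding here, then rising.

Call:
send_rows(slide=[[0, 0, 0], [0, 0, 0], [0, 0, 0], [0, 0, 0], [0, 0, 0], [0, 0, 0], [0, 0, 0], [0, 0, 0], [0, 0, 0], [0, 0, 0]], twist=[[0, 0, 0], [0, 0, 0], [0, 0, 0], [0, 0, 0], [0, 0, 0], [0, 0, 0], [0, 0, 0], [0, 0, 0], [0, 0, 0], [0, 0, 0]], claw=[-1, -1, -1, -1, -1, -1, -1, -1, -1, -1])

```text
t: 10.32
position: [0.4488, -0.1223, 0.0733]
tcp_rot: [0.804, 0.595, 0.0, -0.0]
force: [0.2, -0.0, 0.1]
opening: -0.0003
```

Call:
send_rows(slide=[[0, 0, 0], [0, 0, 0], [0, 0, 0], [0, 0, 0], [0, 0, 0], [0, 0, 0], [0, 0, 0], [0, 0, 0], [0, 0, 0], [0, 0, 0]], twist=[[0, 0, 0], [0, 0, 0], [0, 0, 0], [0, 0, 0], [0, 0, 0], [0, 0, 0], [0, 0, 0], [0, 0, 0], [0, 0, 0], [0, 0, 0]], claw=[-1, -1, -1, -1, -1, -1, -1, -1, -1, -1])

```text
t: 11.15
position: [0.4488, -0.1223, 0.0733]
tcp_rot: [0.804, 0.595, 0.0, -0.0]
force: [-1.2, -0.6, -0.8]
opening: 0.0001
```

Call:
send_rows(slide=[[0, 0, 0], [0, 0, 0], [0, 0, 0], [0, 0, 0], [0, 0, 0], [0, 0, 0], [0, 0, 0], [0, 0, 0], [0, 0, 0], [0, 0, 0]], twist=[[0, 0, 0], [0, 0, 0], [0, 0, 0], [0, 0, 0], [0, 0, 0], [0, 0, 0], [0, 0, 0], [0, 0, 0], [0, 0, 0], [0, 0, 0]], claw=[-1, -1, -1, -1, -1, -1, -1, -1, -1, -1])

```text
t: 11.98
position: [0.4488, -0.1223, 0.0733]
tcp_rot: [0.804, 0.595, 0.0, -0.0]
force: [0.4, 1.0, -0.2]
opening: 0.0
```

Call:
send_rows(slide=[[0, 0, 0.3], [0, 0, 0.5], [0, 0, 0.5], [0, 0, 0.5], [0, 0, 0.5], [0, 0, 0.5], [0, 0, 0.2], [0, 0, 0], [0, 0, 0]], twist=[[0, 0, 0], [0, 0, 0], [0, 0, 0], [0, 0, 0], [0, 0, 0], [0, 0, 0], [0, 0, 0], [0, 0, 0], [0, 0, 0]], claw=[-1, -1, -1, -1, -1, -1, -1, -1, -1])

```text
t: 12.73
position: [0.4488, -0.1222, 0.193]
tcp_rot: [0.804, 0.595, 0.0, 0.0]
force: [-0.2, -0.5, -0.3]
opening: -0.0002
```

Call:
send_rows(slide=[[0.1, -0.45, 0], [0.1, -0.45, 0], [0.1, -0.45, 0], [0.1, -0.45, 0], [0.1, -0.45, 0], [0.1, -0.45, 0], [0.1, -0.45, 0], [0.1, -0.45, 0], [0.1, -0.45, 0], [0.1, -0.45, 0]], twist=[[0, 0, 0], [0, 0, 0], [0, 0, 0], [0, 0, 0], [0, 0, 0], [0, 0, 0], [0, 0, 0], [0, 0, 0], [0, 0, 0], [0, 0, 0]], claw=[-1, -1, -1, -1, -1, -1, -1, -1, -1, -1])

```text
t: 13.57
position: [0.4882, -0.3028, 0.1913]
tcp_rot: [0.804, 0.595, -0.001, -0.001]
force: [-0.3, 0.0, -0.4]
opening: 0.0
```

Call:
send_rows(slide=[[0, 0, 0], [0, 0, 0]], twist=[[0, 0, 0], [0, 0, 0]], claw=[-1, -1])

```text
t: 13.73
position: [0.4879, -0.3029, 0.1915]
tcp_rot: [0.804, 0.594, -0.001, -0.001]
force: [-0.1, 0.3, -0.4]
opening: -0.0001
```

```bash
python3 look.py a6
```

```text
13.7333 [ 0.4879 -0.3029  0.1915] [-0.0963  0.3152 -0.438 ]
tip side 303.5968533053264 261.8497566482662
(0.55, 0.298, 0.146) wrist px (np.float64(1397.3283121412005), np.float64(17.12943590995758))
(0.452, -0.122, 0.022) wrist px (np.float64(419.5806998926497), np.float64(89.71509713775927))
(0.489, -0.302, 0.066) wrist px (np.float64(253.22812311732605), np.float64(190.3870686430078))
```

View pics/a6.png

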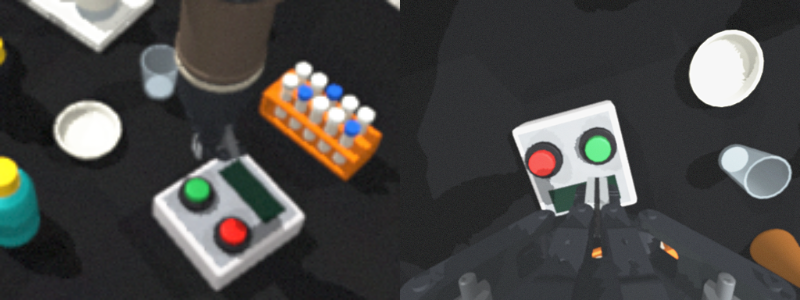

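The green button in the wrist view is at (253,189) against a predicted (253,190), so the tool is directly above it. Lowering close to it.

Call:
send_rows(slide=[[0, 0, -0.4], [0, 0, -0.5], [0, 0, -0.5], [0, 0, -0.5], [0, 0, -0.3], [0, 0, 0], [0, 0, 0]], twist=[[0, 0, 0], [0, 0, 0], [0, 0, 0], [0, 0, 0], [0, 0, 0], [0, 0, 0], [0, 0, 0]], claw=[-1, -1, -1, -1, -1, -1, -1])

```text
t: 14.42
position: [0.4886, -0.3016, 0.1051]
tcp_rot: [0.804, 0.595, -0.0, -0.001]
force: [-0.4, 1.1, 0.4]
opening: 0.0
```

```bash
python3 look.py a7
```

```text
14.4167 [ 0.4886 -0.3016  0.1051] [-0.3711  1.0548  0.4212]
tip side 300.9750121519975 277.42234731043084
(0.55, 0.298, 0.146) wrist px (np.float64(2857.5887968183206), np.float64(-87.198941978243))
(0.452, -0.122, 0.022) wrist px (np.float64(490.32248078146296), np.float64(83.92513453964396))
(0.489, -0.302, 0.066) wrist px (np.float64(251.58703113142658), np.float64(231.19349481329397))
```

View pics/a7.png

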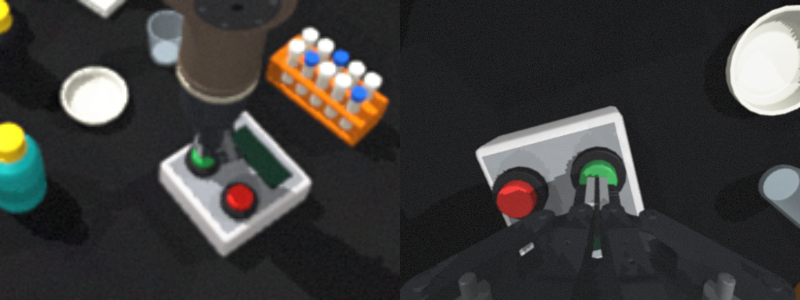

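The tips are over the green button and well clear of the red one. Pressing gently, step by step.

Call:
send_rows(slide=[[0, 0, -0.1], [0, 0, -0.1], [0, 0, -0.1], [0, 0, -0.1], [0, 0, 0], [0, 0, 0]], twist=[[0, 0, 0], [0, 0, 0], [0, 0, 0], [0, 0, 0], [0, 0, 0], [0, 0, 0]], claw=[-1, -1, -1, -1, -1, -1])

```text
t: 15.02
position: [0.4893, -0.3025, 0.0896]
tcp_rot: [0.804, 0.595, 0.0, 0.0]
force: [-0.7, 0.1, 5.4]
opening: -0.0
```

Call:
send_rows(slide=[[0, 0, -0.05], [0, 0, 0]], twist=[[0, 0, 0], [0, 0, 0]], claw=[-1, -1])

```text
t: 15.18
position: [0.4894, -0.3026, 0.0892]
tcp_rot: [0.804, 0.595, 0.001, 0.0]
force: [-4.8, 4.2, 24.4]
opening: 0.0002
```

Call:
send_rows(slide=[[0, 0, -0.05], [0, 0, 0]], twist=[[0, 0, 0], [0, 0, 0]], claw=[-1, -1])

```text
t: 15.35
position: [0.4894, -0.3027, 0.0888]
tcp_rot: [0.804, 0.595, 0.001, 0.001]
force: [-10.4, 7.5, 44.7]
opening: 0.0004
```

Call:
send_rows(slide=[[0, 0, -0.05], [0, 0, 0]], twist=[[0, 0, 0], [0, 0, 0]], claw=[-1, -1])

```text
t: 15.52
position: [0.4895, -0.3028, 0.0884]
tcp_rot: [0.804, 0.594, 0.002, 0.001]
force: [-16.8, 12.5, 64.0]
opening: -0.0001
```

The force was 5.4 N, then turned stiff (64 N), so the button seems to be bottomed. I'll take a picture, then release.

```bash
python3 look.py a8
```

```text
15.5167 [ 0.4895 -0.3028  0.0884] [-16.8231  12.5441  63.9688]
tip side 301.0879959260888 280.3780414141347
(0.55, 0.298, 0.146) wrist px (np.float64(3734.415965613327), np.float64(-161.0071869746626))
(0.452, -0.122, 0.022) wrist px (np.float64(514.0413727623711), np.float64(79.19512526952437))
(0.489, -0.302, 0.066) wrist px (np.float64(252.96665820049284), np.float64(241.99247052055935))
```

Call:
send_rows(slide=[[0, 0, 0.1], [0, 0, 0.1], [0, 0, 0.2], [0, 0, 0.3], [0, 0, 0.4], [0, 0, 0.5], [0, 0, 0.5], [0, 0, 0.5], [0, 0, 0], [0, 0, 0]], twist=[[0, 0, 0], [0, 0, 0], [0, 0, 0], [0, 0, 0], [0, 0, 0], [0, 0, 0], [0, 0, 0], [0, 0, 0], [0, 0, 0], [0, 0, 0]], claw=[-1, -1, -1, -1, -1, -1, -1, -1, -1, -1])

```text
t: 16.45
position: [0.4893, -0.3027, 0.1886]
tcp_rot: [0.804, 0.595, 0.001, 0.001]
force: [0.1, -0.1, -0.5]
opening: 0.0
```

```bash
python3 look.py a9
python3 - <<'E'
import pickle
from h import *
a=pickle.load(open("a8.pkl","rb"))[1];b=pickle.load(open("a9.pkl","rb"))[1];z=pickle.load(open("c0.pkl","rb"))
f=lambda i:cv2.resize(i[245:330,265:365],(390,330),interpolation=cv2.INTER_CUBIC)
top=np.hstack([f(a["side"]["image"]),f(b["side"]["image"])])
bot=np.hstack([cv2.resize(a["wrist"]["image"][130:384,100:400],(390,260)),f(z["side"]["image"])[:260]])
cv2.imwrite("pics/cmp.png",np.vstack([top,bot]))
E
```

```text
16.45 [ 0.4893 -0.3027  0.1886] [ 0.0791 -0.1003 -0.5198]
tip side 303.9033967743193 262.046637522058
(0.55, 0.298, 0.146) wrist px (np.float64(1423.9712605780148), np.float64(14.310807162515147))
(0.452, -0.122, 0.022) wrist px (np.float64(421.3784007225398), np.float64(87.5989271180226))
(0.489, -0.302, 0.066) wrist px (np.float64(252.54080990369897), np.float64(189.35712465184255))
```

View pics/cmp.png

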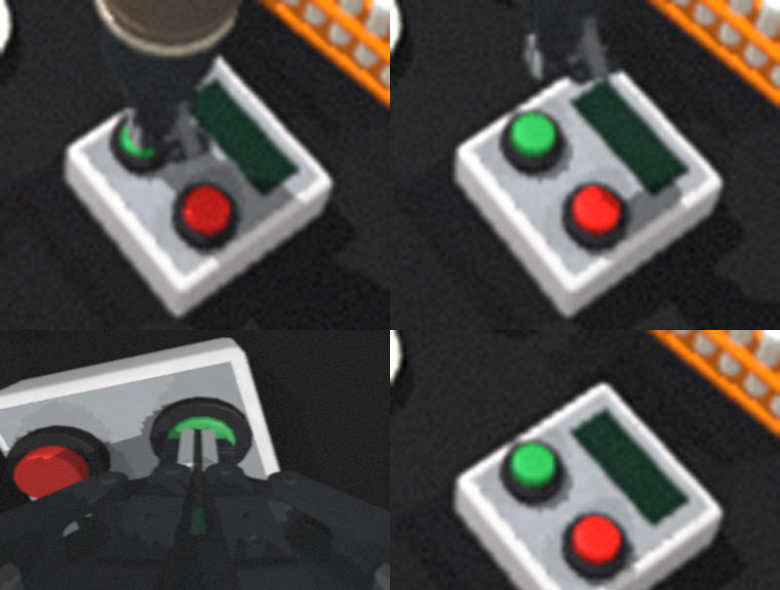

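The button is back up and the red one is untouched. Before handing in, I'll check from the images that the green button really went its full travel.

Run:
```python
import pickle
from h import *
from scipy.optimize import least_squares
np.set_printoptions(precision=4,suppress=True)
def green(im):
    h=cv2.cvtColor(im,cv2.COLOR_BGR2HSV);return ((h[...,0]>50)&(h[...,0]<80)&(h[...,1]>110)&(h[...,2]>50)).astype(np.uint8)
th=np.linspace(0,2*np.pi,90)
for t in("a6","a7","a8","a9"):
    W=pickle.load(open(t+".pkl","rb"))[1]["wrist"];m=green(W["image"])
    n,l,st,_=cv2.connectedComponentsWithStats(m);k=1+np.argmax(st[1:,4]);print(t,"green bbox",st[k])
    for z in(.060,.063,.066,.069,.072):
        P=np.array([proj(W,(.489+.015*np.cos(q),-.302+.015*np.sin(q),z)) for q in th]);print("  z",z,"pred x",P[:,0].min(),P[:,0].max(),"top",P[:,1].min(),"bot",P[:,1].max())
W=pickle.load(open("a8.pkl","rb"))[1]["wrist"]
cv2.imwrite("pics/w8.png",cv2.resize(W["image"][160:290,110:310],(800,520),interpolation=cv2.INTER_CUBIC))
W=pickle.load(open("a7.pkl","rb"))[1]["wrist"]
cv2.imwrite("pics/w7.png",cv2.resize(W["image"][160:290,110:310],(800,520),interpolation=cv2.INTER_CUBIC))
```

```text
a6 green bbox [236 174  34  34 897]
  z 0.06 pred x 237.07048392240227 269.32794889492936 top 172.7841274204481 bot 203.67402245790555
  z 0.063 pred x 236.9073413208982 269.5206815969926 top 173.56541494647226 bot 204.76483074746926
  z 0.066 pred x 236.74055772558668 269.7177131755604 top 174.3644273364181 bot 205.87956633041506
  z 0.069 pred x 236.57000987218285 269.91918908154094 top 175.18177468983478 bot 207.01902521853083
  z 0.072 pred x 236.39556886881596 270.12526140239504 top 176.01809543120677 bot 208.18403912844434
a7 green bbox [ 229  205   50   33 1040]
  z 0.06 pred x 228.0525160503543 275.1203101494031 top 204.9867638740591 bot 248.18379109818335
  z 0.063 pred x 227.6701193611677 275.4991705685285 top 206.6817604466293 bot 250.4792614152487
  z 0.066 pred x 227.2751430769032 275.89048079842604 top 208.43388634227932 bot 252.84833610359618
  z 0.069 pred x 226.86695607560105 276.29486476428224 top 210.24607935840768 bot 255.29461303805044
  z 0.072 pred x 226.4448842991649 276.7129887904409 top 212.12148223500176 bot 257.82192846903706
a8 green bbox [229 214  52  29
[... 334 characters left out ...]
46702 280.30372601985647 top 219.3720958612494 bot 268.40924184309506
  z 0.072 pred x 225.19420685688016 280.84988126970273 top 221.65772941775964 bot 271.4611790149314
a9 green bbox [236 173  35  35 943]
  z 0.06 pred x 236.1930834785887 268.8603792881303 top 171.52081886600328 bot 202.794393521147
  z 0.063 pred x 236.01815191667214 269.04994825050386 top 172.3139022769191 bot 203.90372826852928
  z 0.066 pred x 235.83927118833506 269.2437940000007 top 173.12519405437692 bot 205.0376645674597
  z 0.069 pred x 235.65630603524156 269.44206291809076 top 173.95532854798776 bot 206.19702997162506
  z 0.072 pred x 235.46911495095426 269.6449081435973 top 174.80496991983463 bot 207.3826895722464
```

View pics/w8.png

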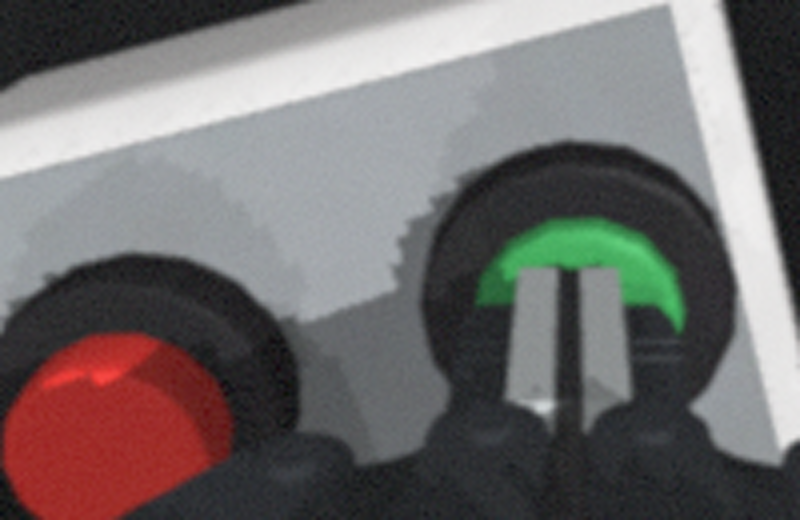

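View pics/w7.png

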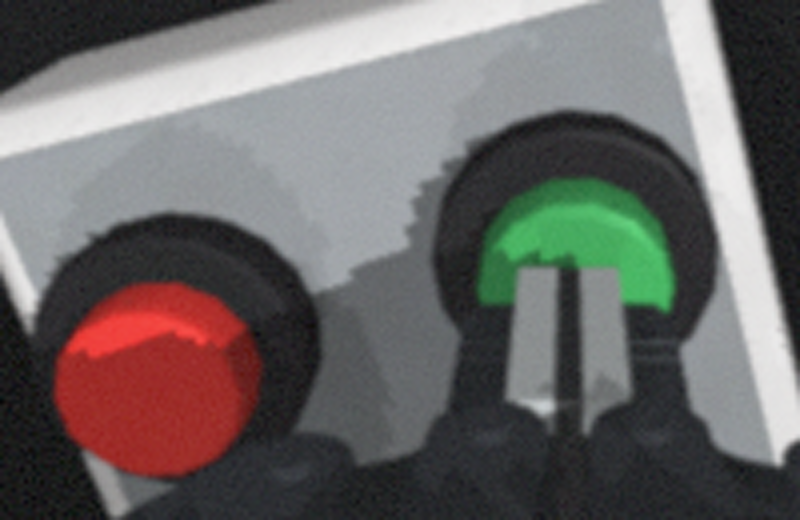

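In the wrist view the green wall strip above the collar shrinks from about 7 px to 2.5 px. That is about 6 mm of travel, with the top still above the collar, so the button bottomed rather than the collar. I'll rise further clear and check the scene.

Call:
send_rows(slide=[[0, 0, 0.4], [0, 0, 0.5], [0, 0, 0.5], [0, 0, 0.5], [0, 0, 0], [0, 0, 0], [0, 0, 0], [0, 0, 0]], twist=[[0, 0, 0], [0, 0, 0], [0, 0, 0], [0, 0, 0], [0, 0, 0], [0, 0, 0], [0, 0, 0], [0, 0, 0]], claw=[-1, -1, -1, -1, -1, -1, -1, -1])

```text
t: 17.22
position: [0.4882, -0.3018, 0.2619]
tcp_rot: [0.804, 0.595, -0.001, -0.001]
force: [-0.1, -0.2, -0.4]
opening: -0.0
```

Run:
```python
import pickle
from cell import bot
from h import *
s=bot.read_state();print(s["t"],s["position"],s["force"])
z=pickle.load(open("c0.pkl","rb"));a=bot.capture("side")["image"];b=bot.capture("top")["image"]
d=cv2.absdiff(a,z["side"]["image"]);e=cv2.absdiff(b,z["top"]["image"])
cv2.imwrite("pics/end.png",cv2.resize(np.vstack([np.hstack([a,b]),np.hstack([d,e])]),(800,600)))
```

```text
17.2167 [ 0.48820077 -0.30182752  0.26185212] [-0.14075236 -0.15958916 -0.3835018 ]
```

View pics/end.png

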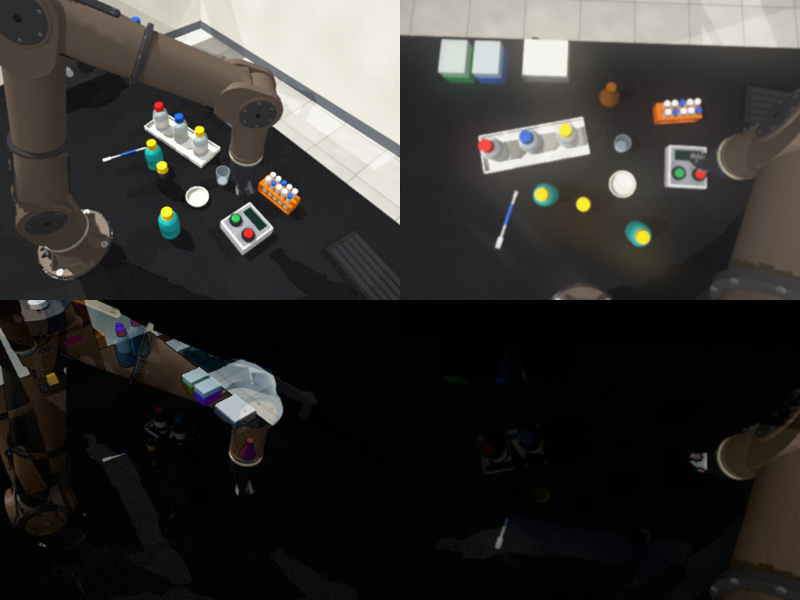

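The differences look like moved shadows. I'll check the cap and dish centroids numerically, then hand in.

Run:
```python
import pickle
from cell import bot
from h import *
z=pickle.load(open("c0.pkl","rb"));b=bot.capture("top")["image"];a=z["top"]["image"]
g=lambda i:cv2.Canny(i,40,100).astype(np.float32)
for n,(x0,y0,x1,y1) in dict(red=(98,174,122,208),blue=(150,160,185,200),yel=(200,152,232,192),spat=(120,240,155,322),dish=(262,212,308,258),beaker=(268,168,302,200),flask=(250,100,286,140)).items():
    t=cv2.GaussianBlur(cv2.cvtColor(a,6),(3,3),0)[y0:y1,x0:x1];w=cv2.GaussianBlur(cv2.cvtColor(b,6),(3,3),0)[y0-5:y1+5,x0-5:x1+5]
    r=cv2.matchTemplate(w,t,cv2.TM_CCOEFF_NORMED);_,v,_,p=cv2.minMaxLoc(r);print(n,p[0]-5,p[1]-5,round(v,3))
```

```text
red 0 0 0.994
blue 0 0 0.984
yel 0 0 1.0
spat 0 0 0.855
dish 0 0 1.0
beaker 0 0 1.0
flask 0 0 0.999
```

Nothing moved by even a pixel (about 2.5 mm).

```bash
python3 -c "from cell import bot;print(bot.close_job())"
```

```text
the job is handed in; nothing more can be done
None
```

I carried out the whole sequence and handed the job in at about 17 s; it gives no verdict, so the result rests on my own checks. With the gripper shut, I pointed about 3 cm above the red cap for around 3 s, then about 3 cm above the middle of the dish for around 3 s. I then pressed the green button, let it come up and rose clear.

**Pointing:** My estimates of the cap and dish positions from the different cameras disagreed by up to about 6 mm. That is within the 25 mm allowed.

**Button:** The force was about 5 N and then turned stiff. I kept pushing past that point to 64 N at the wrist, which is harder than needed but below the 120 N limit. The wrist picture shows about 6 mm of travel. After release the green button looks fully up, and the red one looks untouched.

**Rest of the bench:**
- **Forces:** Apart from the press, the forces I read stayed at noise level.
- **Movement:** Comparing the top camera's first and last pictures, the three bottles, dish, beaker, flask and spatula show no shift, to within a pixel (about 2.5 mm).
- **Weakest match:** The spatula matched only 0.86, probably because the arm's shadow moved off it.
- **Tube rack:** I checked this only by eye, and it looked unmoved.

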